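# Shut the patch tin and push its drawer home

### The arm

A 7-joint arm with a two-finger parallel gripper is mounted at the origin on the work surface. World frame = base frame: x ahead of the robot, y to its left, z up, the work surface at z = 0. Lengths are in m, angles in rad, forces in N, time in s.
With the tool pointing down it reaches from about 0.4 to 0.85 m from the base axis. Payload 10.4 kg.
Tool frame: the origin (TCP) lies on the front face of the gripper's body, between the roots of the fingers; the fingertips stand 73 mm ahead of it and the grasp point (between the pads) lies 54 mm ahead of it; z points along the fingers, y is the line along which they close (so a half turn about z gives the same grasp; the last joint's range is limited). The gripper opens to 85 mm and grips with 20 to 120 N. Pads are 22 mm wide; open, the fingers measure 114 mm over their backs; the gripper's body (76 mm by 85 mm) begins 54 mm behind the grasp point. The pads swing forward as they close: fully open they stand 13 mm farther back than shut.
Start: joints at [1.161, 0.332, -0.065, 1.46, 0.022, 1.35, -0.088], TCP at [0.236, -0.579, 0.304] pointing down, gripper open.
Joint ranges: [-2.6, 2.6], [-0.5, 2.12], [-1.47, 1.34], [0.16, 2.42], [-1.27, 4.41], [0.06, 2.06], [-2.6, 2.6]. Speed limits (rad/s): [2.22, 2.22, 2.79, 2.79, 3.14, 3.14, 3.14].

### API

Orientations are given as a unit quaternion [x, y, z, w].
In Python, from workcell import manip gives the robot as it stands.
- The arm moves only by the shell command python3 -m jog 'ROWS' [FORCE]. ROWS is JSON, a list of rows, each an object with "grip": the gripper command: -1 is fully open, 1 is shut, values between are in proportion; "slide": the shift along the tool's x, y, z in cm, a list of three; "yaw": the turn about the tool's z in rad. A call has 1 to 8 rows; each row shifts and turns the commanded pose from where the row before left it, along the tool's axes as they then stand; what a row does not reach is not made up. A row lasts 1/10 s, in which the tool goes at most 50 mm and 8.59 degrees, less where a joint would pass 70% of its speed; a pose out of reach is approached as far as the arm can. A call with a gripper value outside its range is refused whole. The fingers move at their own pace and stop on an object; FORCE is the grip in N (left out, the last holds). Time passes only in rows, so rows that do not move let the fingers close. It gives the time, the measured TCP pose, the force, the opening and the grip force at its end, in the units of the state.
- manip.get_obs(): the state, without advancing time (a new reading comes with each control period).
- manip.camera(name): name is "scene" or "top"; returns the picture (384x512x3 uint8, blue, green, red); there is no depth.
- manip.calibration(name): a dict with "vfov" (degrees; the focal length in pixels is half the picture's height over the tangent of half this angle, whatever the lens; pixels are square), "cx", "cy" (the principal point, pixels), "camera_from_world" (4x4, takes a point from world to camera coordinates). Camera axes: x right, y down, z forward; pixel columns grow to the right and rows downward; lengths in m; the calibration is good to about 2 mm. A picture is of the moment at which its call begins. calibration takes no time and is no camera call.
- manip.hand_in(): hands the job in; it is judged then, once.
Trained networks look in the newest picture that a camera, given by its name, has taken for a name from the list of things; names that differ only in an ending like _2 or _b are one class to them, and where a whole thing is asked for, a point or a joint stands for the part that bears it (a point fixed in the world has none). Each returns a list of dicts, best first, with "conf" (0 to 1); they miss things now and then, are a little off and sometimes report something else, mostly with a low value. They report only what shows in the picture. A call takes as long as a camera call.
- manip.masks_of(thing, camera): "region" (384x512 bool, what is visible of it) and "centre" ([column, row] in pixels, amid what is visible of it).
The state is a dict: "clock": time; "joint_pos": joint angles; "joint_velocities": joint speeds; "tau": joint torques, N m; "position": TCP position; "ee_rot": TCP orientation; "ft_force": force on the tool from outside, world axes, zero at the start; "torque": the same for the moment, N m; "grip_width": opening from 0.0 (shut) to 1.0 (fully open); "grasp_force": force on a finger pad.
Only numpy, scipy, OpenCV 4.12 (cv2) and the standard library are available. Lean on these libraries where they do the work, as an engineer would, in place of code of your own. Each camera call takes 0.05 s, during which the arm holds its last target. There are 200 camera calls.

### The job

Put the puncture-patch tin away in its drawer using the fingertips only: the black tin in the open drawer has its lid standing up, so first push the lid over and press it fully shut, then push that drawer fully home. Pick nothing up: the tin stays down in its liner, the other drawer stays shut, and the gauge, the scraper and the oil bottle stay where they are.

Things in the scene. Friction and masses are not known exactly. Their poses are not given: they have to be found in the camera images.
- drawer_home (a point): where drawer_front lies when the left drawer is home. Fixed point of the grey steel two-drawer unit, 300 deep x 400 wide x 110 mm high, its fronts facing -x; unit frame: x into the unit, y along it to the left, z up. The left drawer stands open with the tin in it, the right one, centred 190 mm to the right, is shut. Tray and tape roll on top: 31 mm high, 130 mm or more behind the front
- drawer (a joint): how far the left drawer is open, in m: 0 is fully home, up to 0.19; it starts 0.15 to 0.18 open. It slides along the unit's x axis (closing is towards unit +x), runs with about 2 N of friction and stays where it is left
- drawer_front (a point): point on the outer face of the left drawer's front, mid-width, 78 mm above the shelf; axes as the unit's (+x is the closing direction). The front is 186 mm wide and spans heights 9 to 103 mm; a bow handle (8 mm bar, 100 mm wide, 42 mm above the shelf) sticks out 26 mm; above height 50 mm the face is bare and flat
- drawer_right (a joint): how far the right drawer is open, in m; it starts shut at 0 and stays shut
- lid (a joint): angle of the tin's lid in rad: 0 shut flat, 1.57 upright, more leans outward to the left; starts at 1.65 to 2.0. The hinge is stiff (about 0.05 N m): the lid stays at any angle, so it must be pressed all the way down. Standing, it would strike the unit's top if the drawer were pushed in
- lid_hinge (a point): middle of the lid's hinge line, on the tin's left (+y) long side, 58 mm above the shelf; axes as the unit's (hinge line along x). The lid is 124 mm along the hinge, reaches 92 mm from it and is 2.5 mm thick with an 8 mm rim on its inner side; shut, it lies flat towards the unit's -y, upper face 60 mm above the shelf
- lid_edge (a point): middle of the lid's free edge, on its outer face (upper face when shut); moves with the lid, 92 mm from the hinge line
- tin (a joint): how far the tin has been lifted out of its liner, in m; it starts at 0 and stays there. Black tin, 120 (unit x) x 86 (unit y) x 40 mm high without lid, standing in a foam cut-out of the left drawer, its middle 80 mm behind the inner face of the drawer's front
- gauge: aluminium pressure gauge lying flat, dial 58 mm across and 22 mm high, 106 mm long with its stem and chuck; origin under the dial; stays where it lies on the shelf beside the open drawer
- scraper: red plastic scraper lying flat, 150 x 58 x 12 mm; origin under its middle; stays where it lies on the shelf beside the open drawer
- oil: white oil bottle with black cap, 44 mm across and 130 mm tall, standing on the shelf in front of the shut right drawer; origin under its middle; stays standing there

How it is judged:
By the outcome, as a careful person would: the job done as asked, in the order asked, and still so for the second after the job is handed in, with the robot touching nothing.
It also fails if it takes over 51 s, if anything falls off the work surface, if the arm or the gripper's body presses on something with over 40 N, if the wrist force passes 120 N, or if a joint passes its speed limit or range.

## Working session

There is one attempt and no reset: what is moved stays moved. The work goes in short steps, Python scripts to look and compute and a shell command to move; the robot and the scene stay as the last step left them, time stands still between calls to the robot, and variables do not carry over. Pictures are saved under pics/ and viewed, at most 10 in all, crops included, and the job is handed in when it is done.

```bash
mkdir -p pics; cat > h.py <<'E'
import numpy as np,cv2
from workcell import manip
def pix(n,p):
    c=manip.calibration(n);T=np.array(c["camera_from_world"]);f=192/np.tan(np.radians(c["vfov"])/2)
    q=T[:3,:3]@np.array(p)+T[:3,3];return [c["cx"]+f*q[0]/q[2],c["cy"]+f*q[1]/q[2]]
def ray(n,uv,z):
    c=manip.calibration(n);T=np.array(c["camera_from_world"]);f=192/np.tan(np.radians(c["vfov"])/2)
    d=T[:3,:3].T@np.array([(uv[0]-c["cx"])/f,(uv[1]-c["cy"])/f,1]);o=-T[:3,:3].T@T[:3,3]
    return o+d*(z-o[2])/d[2]
E
python3 - <<'E'
from h import *
o=manip.get_obs();print({k:np.round(v,3) for k,v in o.items()})
for n in("scene","top"):
    im=manip.camera(n);cv2.imwrite(f"pics/{n}0.png",im)
    print(n,manip.calibration(n))
    for t in("drawer","drawer_right","lid","tin","gauge","scraper","oil"):
        for m in manip.masks_of(t,n)[:2]:
            ys,xs=np.nonzero(m["region"]);print(t,round(m["conf"],2),np.round(m["centre"]),xs.min(),xs.max(),ys.min(),ys.max())
E
```

```text
{'clock': np.float64(0.0), 'joint_pos': array([ 1.161,  0.333, -0.065,  1.461,  0.022,  1.35 , -0.088]), 'joint_velocities': array([ 0.   , -0.001,  0.001,  0.001, -0.001, -0.001,  0.001]), 'tau': array([-0.0000e+00, -6.2543e+01,  4.9000e-02, -3.9160e+01,  1.6000e-02,
        1.0000e-02,  0.0000e+00]), 'position': array([ 0.236, -0.579,  0.303]), 'ee_rot': array([ 0.981,  0.192, -0.   , -0.001]), 'ft_force': array([-0.501,  0.046, -0.369]), 'torque': array([-0.009, -0.036, -0.007]), 'grasp_force': np.float64(0.0), 'grip_width': np.float64(1.004)}
scene {'vfov': 46.30190713771276, 'cx': 253.87958164748406, 'cy': 190.69807584279656, 'camera_from_world': array([[-0.63037133,  0.77617294,  0.0136951 ,  0.3851845 ],
       [ 0.60868576,  0.50514142, -0.61182823, -0.29688933],
       [-0.48180248, -0.37734296, -0.79087209,  1.37011763],
       [ 0.        ,  0.        ,  0.        ,  1.        ]])}
drawer 0.83 [254. 174.] 207 299 134 215
drawer_right 0.53 [164. 164.] 129 193 150 179
tin 0.61 [251. 179.] 221 283 148 206
gauge 0.57 [190. 144.] 176 202 127 156
gauge 0.31 [266. 179.] 250 283 149 205
scraper 0.85 [301. 246.] 284 318 211 266
oil 0.59 [145. 117.] 136 155 94 137
top {'vfov': 53.67120812686905, 'cx': 255.61810744489082, 'cy': 200.5105388017229, 'camera_from_world': array([[ 0.0072235 , -0.99990347, -0.01186868, -0.00552879],
       [-0.99708381, -0.00630039, -0.07605375,  0.58788622],
       [ 0.07597164,  0.01238345, -0.99703308,  0.88635389],
       [ 0.        ,  0.        ,  0.        ,  1.        ]])}
drawer 0.62 [282. 212.] 238 331 165 264
drawer_right 0.73 [356. 162.] 313 401 147 178
lid 0.77 [259. 209.] 250 264 184 241
tin 0.8 [276. 208.] 250 303 182 241
tin 0.64 [297. 120.] 204 407 16 263
gauge 0.95 [377. 224.] 362 386 209 252
gauge 0.32 [296. 118.] 204 407 16 264
scraper 0.72 [208. 201.] 188 218 178 239
oil 0.92 [432. 209.] 418 456 201 220
```

View pics/scene0.png

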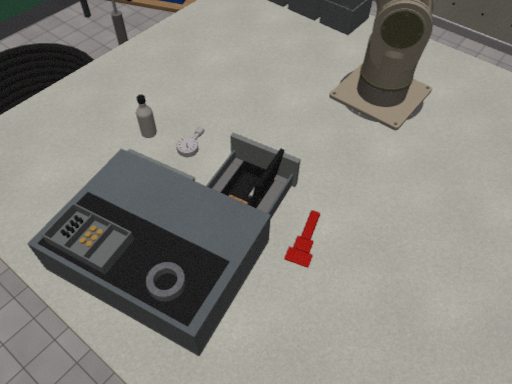

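View pics/top0.png

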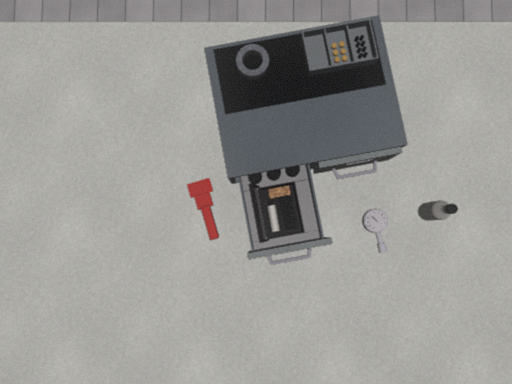

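```bash
python3 - <<'E'
from h import *
im=cv2.imread("pics/top0.png")[160:270,210:340];cv2.imwrite("pics/c1.png",cv2.resize(im,None,fx=5,fy=5,interpolation=cv2.INTER_CUBIC))
im=cv2.imread("pics/scene0.png")[125:225,190:310];cv2.imwrite("pics/c2.png",cv2.resize(im,None,fx=6,fy=6,interpolation=cv2.INTER_CUBIC))
E
```

```text
(no output)
```

View pics/c1.png

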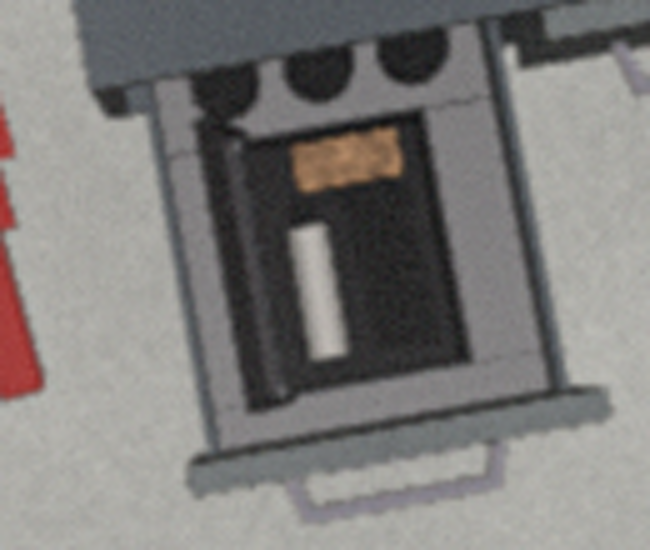

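View pics/c2.png

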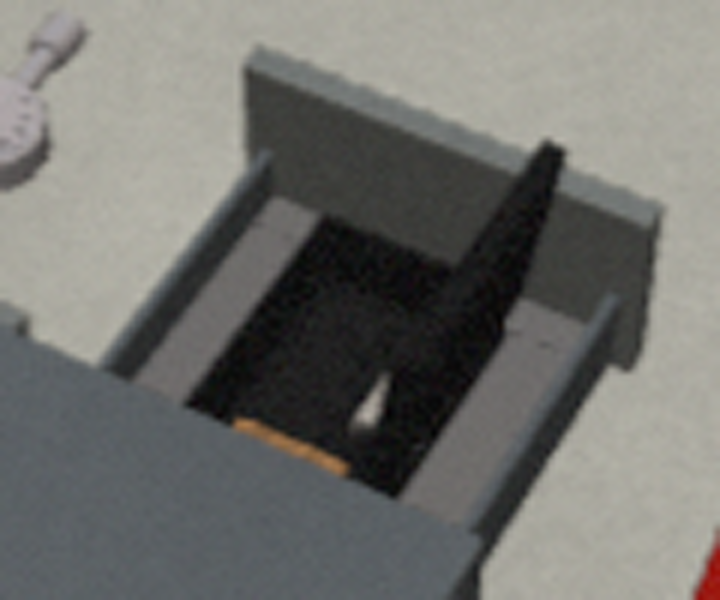

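```bash
python3 - <<'E'
from h import *
c=lambda u,v:(210+u/5,160+v/5)
d=lambda u,v:(190+u/6,125+v/6)
A=ray("top",c(198,460),.103);B=ray("top",c(608,391),.103);print("front inner L,R",A,B,np.linalg.norm(A-B))
A2=ray("scene",d(660,208),.103);B2=ray("scene",d(258,48),.103);print("scene",A2,B2,np.linalg.norm(A2-B2))
u=(A-B)[:2];u/=np.linalg.norm(u);ux=np.array([u[1],-u[0]]);print("uy",u,"ux",ux)
un=lambda p:np.array([(p[:2]-A[:2])@ux,(p[:2]-A[:2])@u])*1000
for n,p,z in[("unit corner L",(93,90),.11),("tin R near",(467,360),.056),("tin R far",(425,112),.056)]:print(n,un(ray("top",c(*p),z)))
for z in(.12,.135,.145,.15):
  print(z,"lid edge near,far L", un(ray("top",c(250,410),z)),un(ray("top",c(200,122),z)),"right near",un(ray("top",c(292,395),z)),"scene tip",un(ray("scene",d(550,143),z)))
E
```

```text
front inner L,R [0.4701785 0.0096413 0.103    ] [ 0.50116636 -0.16725267  0.103     ] 0.17958764499317495
scene [0.4584154  0.01478762 0.103     ] [ 0.49281199 -0.16453605  0.103     ] 0.18259272639817922
uy [-0.17255006  0.98500075] ux [0.98500075 0.17255006]
unit corner L [165.45613449  18.55970322]
tin R near [  22.00700565 -127.14488753]
tin R far [ 137.69710004 -128.00219212]
0.12 lid edge near,far L [ 18.02028317 -25.81816288] [142.65969624 -25.09963577] right near [ 21.31763339 -44.42512238] scene tip [ -5.52145818 -40.12646763]
0.135 lid edge near,far L [ 18.50408126 -25.90517875] [140.83070143 -25.19998453] right near [ 21.74024627 -44.1668699 ] scene tip [  7.44982428 -34.57850592]
0.145 lid edge near,far L [ 18.82661332 -25.96318933] [139.61137157 -25.26688371] right near [ 22.0219882  -43.99470158] scene tip [ 16.09734592 -30.87986479]
0.15 lid edge near,far L [ 18.98787935 -25.99219462] [139.00170663 -25.3003333 ] right near [ 22.16285916 -43.90861743] scene tip [ 20.42110674 -29.03054422]
```

```bash
python3 -m jog '[{"grip":1,"slide":[0,0,0],"yaw":0.106},{"grip":1,"slide":[0,0,0],"yaw":0.106},{"grip":1,"slide":[2.5,-3.4,0],"yaw":0},{"grip":1,"slide":[2.5,-3.4,0],"yaw":0},{"grip":1,"slide":[2.5,-3.4,0],"yaw":0},{"grip":1,"slide":[2.5,-3.4,0],"yaw":0},{"grip":1,"slide":[2.5,-3.4,0],"yaw":0},{"grip":1,"slide":[2.5,-3.4,0],"yaw":0}]' 40
python3 -m jog '[{"grip":1,"slide":[2.5,-3.4,0],"yaw":0},{"grip":1,"slide":[2.5,-3.4,0],"yaw":0},{"grip":1,"slide":[2.5,-3.4,0],"yaw":0},{"grip":1,"slide":[2.5,-3.4,0],"yaw":0},{"grip":1,"slide":[2.5,-3.4,0],"yaw":0},{"grip":1,"slide":[2.5,-3.4,0],"yaw":0},{"grip":1,"slide":[2.5,-3.4,0],"yaw":0},{"grip":1,"slide":[2.5,-3.4,0],"yaw":0}]'
cat >> h.py <<'E'
A=np.array([.4702,.0096]);ux=np.array([.985,.1725]);uy=np.array([-.1725,.985])
def st():
    o=manip.get_obs();p=np.array(o["position"]);q=np.array(o["ee_rot"]);d=p[:2]-A
    print("t",round(float(o["clock"]),2),"unit mm",np.round([1000*d@ux,1000*d@uy,1000*(p[2]-.073)],1),"F",np.round(o["ft_force"],1),"yaw",np.round(np.degrees(2*np.arctan2(q[1],q[0])),1),"w",round(float(o["grip_width"]),2))
E
python3 -c "from h import *;st()"
```

```text
clock: 1.6
position: [0.3485, -0.3502, 0.3041]
ee_rot: [0.996, 0.087, 0.0, 0.0]
ft_force: [1.0, 0.6, -0.2]
grip_width: -0.0
grasp_force: 0.0
clock: 2.4
position: [0.4982, -0.0476, 0.3043]
ee_rot: [0.996, 0.087, 0.0, 0.0]
ft_force: [1.5, -0.3, -0.1]
grip_width: 0.002
grasp_force: 0.0
t 2.4 unit mm [ 17.7 -61.2 231.3] F [ 1.5 -0.3 -0.1] yaw 10.0 w 0.0
```

```bash
python3 -m jog '[{"grip":1,"slide":[0,0,0],"yaw":0},{"grip":1,"slide":[0,0,0],"yaw":0}]' >/dev/null; python3 -c "from h import *;st()"
```

```text
t 2.6 unit mm [ 17.2 -61.9 230.9] F [-0.6 -0.9  0.5] yaw 10.1 w -0.0
```

Little lag. Move to the left of the lid and look.

```bash
python3 -m jog '[{"grip":1,"slide":[3.1,-3.7,0],"yaw":0},{"grip":1,"slide":[3.1,-3.7,0],"yaw":0},{"grip":1,"slide":[0,0,5],"yaw":0},{"grip":1,"slide":[0,0,4.5],"yaw":0},{"grip":1,"slide":[0,0,0],"yaw":0}]' >/dev/null; python3 - <<'E'
from h import *
st()
a=manip.camera("scene");b=manip.camera("top")
f=lambda i,r,c:cv2.resize(i[r:r+120,c:c+130],(390,360),interpolation=cv2.INTER_CUBIC)
cv2.imwrite("pics/c3.png",np.hstack([f(a,110,190),f(b,150,205)]))
E
```

```text
t 3.1 unit mm [ 75.5  10.  130.5] F [-0.8 -0.6  0.3] yaw 9.9 w -0.0
```

View pics/c3.png

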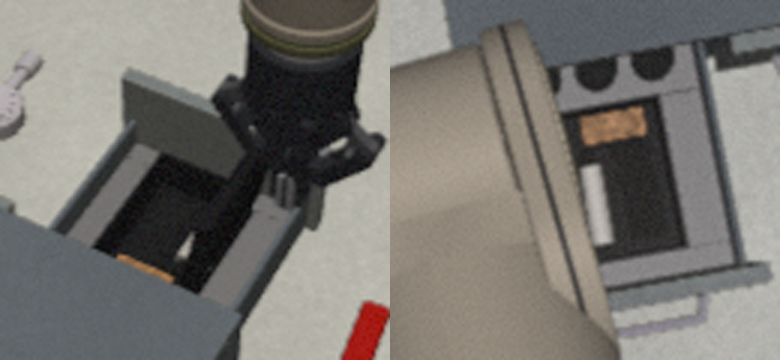

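```bash
python3 -m jog '[{"grip":1,"slide":[0.3,1.3,0],"yaw":0},{"grip":1,"slide":[0,1.3,0],"yaw":0},{"grip":1,"slide":[0,1.2,0.25],"yaw":0},{"grip":1,"slide":[0,1.8,0.4],"yaw":0},{"grip":1,"slide":[0,1.7,0.6],"yaw":0}]' >/dev/null;python3 -c "from h import *;st()"; python3 -m jog '[{"grip":1,"slide":[0,1.45,1.1],"yaw":0},{"grip":1,"slide":[0,1.1,1.45],"yaw":0},{"grip":1,"slide":[0,0.7,1.7],"yaw":0},{"grip":1,"slide":[0,0,0],"yaw":0}]' >/dev/null; python3 - <<'E'
from h import *
st()
a=manip.camera("scene");b=manip.camera("top")
f=lambda i,r,c:cv2.resize(i[r:r+120,c:c+130],(390,360),interpolation=cv2.INTER_CUBIC)
cv2.imwrite("pics/c4.png",np.hstack([f(a,110,190),f(b,150,205)]))
E
```

```text
t 3.7 unit mm [ 82.2 -63.6 124.1] F [ 0.5 -0.4 -1.1] yaw 10.0 w 0.0
t 4.1 unit mm [ 80.3 -94.9  77.5] F [-0.1  0.8 -0.4] yaw 9.9 w -0.0
```

View pics/c4.png

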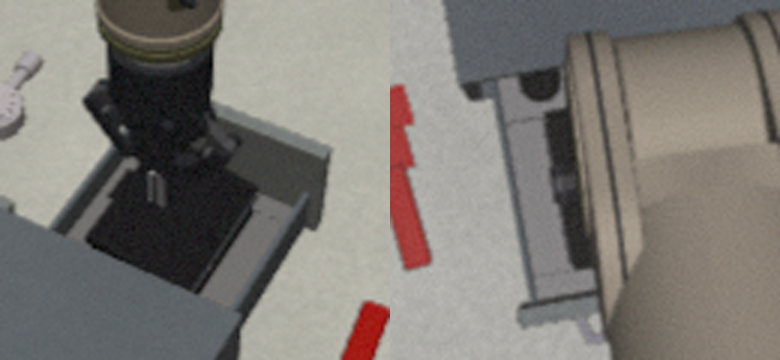

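```bash
python3 -m jog '[{"grip":1,"slide":[0,0.2,0.7],"yaw":0},{"grip":1,"slide":[0,0,0.6],"yaw":0},{"grip":1,"slide":[0,0,0.4],"yaw":0},{"grip":1,"slide":[0,0,0],"yaw":0}]' >/dev/null;python3 -c "from h import *;st()"; python3 -m jog '[{"grip":1,"slide":[0,0,0.1],"yaw":0},{"grip":1,"slide":[0,0,0.1],"yaw":0},{"grip":1,"slide":[0,0,0],"yaw":0}]' >/dev/null;python3 -c "from h import *;st()"
```

```text
t 4.6 unit mm [ 81.7 -95.8  63.3] F [ 0.4  0.4 -0.2] yaw 10.0 w -0.0
t 4.9 unit mm [ 82.  -96.1  62. ] F [0.6 0.4 0.2] yaw 10.0 w 0.01
```

```bash
for i in 1 2 3; do python3 -m jog '[{"grip":1,"slide":[0,0,0.1],"yaw":0},{"grip":1,"slide":[0,0,0.05],"yaw":0},{"grip":1,"slide":[0,0,0],"yaw":0}]' >/dev/null;python3 -c "from h import *;st()";done
```

```text
t 5.2 unit mm [ 82.  -96.1  60.4] F [-0.3 -0.3  0.3] yaw 10.0 w 0.0
t 5.5 unit mm [ 82.6 -96.1  60. ] F [-1.7  0.3  9. ] yaw 10.0 w -0.0
t 5.8 unit mm [ 83.5 -96.1  59.6] F [-3.2  1.1 16. ] yaw 10.0 w -0.0
```

```bash
python3 -m jog '[{"grip":1,"slide":[0,0,-2],"yaw":0},{"grip":1,"slide":[0,0,-4],"yaw":0},{"grip":1,"slide":[0,0,-4],"yaw":0},{"grip":1,"slide":[-4.5,0,0],"yaw":0},{"grip":1,"slide":[-4.5,0,0],"yaw":0},{"grip":1,"slide":[-4.7,0,0],"yaw":0},{"grip":1,"slide":[0,0,0],"yaw":0}]' >/dev/null; python3 - <<'E'
from h import *
st()
a=manip.camera("scene");b=manip.camera("top")
f=lambda i,r,c:cv2.resize(i[r:r+120,c:c+130],(390,360),interpolation=cv2.INTER_CUBIC)
cv2.imwrite("pics/c5.png",np.hstack([f(a,110,190),f(b,150,205)]))
E
```

```text
t 6.5 unit mm [-60.3 -96.8 156.6] F [0.6 0.1 0.3] yaw 9.8 w -0.0
```

View pics/c5.png

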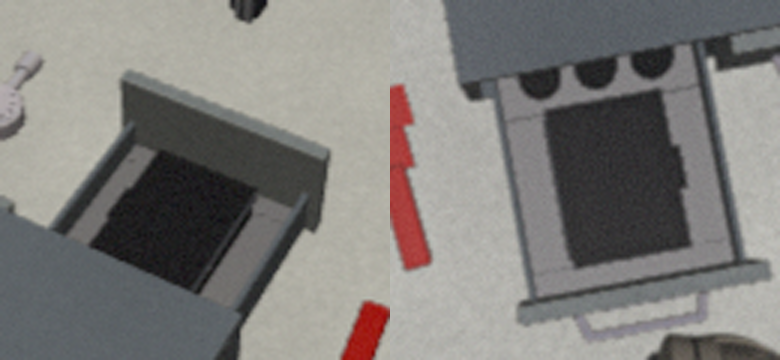

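```bash
python3 -m jog '[{"grip":1,"slide":[0,-0.3,4],"yaw":0},{"grip":1,"slide":[0,0,4],"yaw":0},{"grip":1,"slide":[1.5,0,0],"yaw":0},{"grip":1,"slide":[1,0,0],"yaw":0},{"grip":1,"slide":[1,0,0],"yaw":0},{"grip":1,"slide":[1,0,0],"yaw":0},{"grip":1,"slide":[1,0,0],"yaw":0},{"grip":1,"slide":[0.5,0,0],"yaw":0}]' >/dev/null;python3 -c "from h import *;st()"
```

```text
t 7.4 unit mm [  6.4 -93.2  77.9] F [-1.8  0.1  2.2] yaw 10.0 w -0.0
```

```bash
python3 -m jog '[{"grip":1,"slide":[1.5,0,0],"yaw":0},{"grip":1,"slide":[1.5,0,0],"yaw":0},{"grip":1,"slide":[1.5,0,0],"yaw":0},{"grip":1,"slide":[1.5,0,0],"yaw":0},{"grip":1,"slide":[1.5,0,0],"yaw":0},{"grip":1,"slide":[1.5,0,0],"yaw":0},{"grip":1,"slide":[1.5,0,0],"yaw":0},{"grip":1,"slide":[0,0,0],"yaw":0}]' >/dev/null;python3 - <<'E'
from h import *
st()
a=manip.camera("scene");b=manip.camera("top")
f=lambda i,r,c:cv2.resize(i[r:r+120,c:c+130],(390,360),interpolation=cv2.INTER_CUBIC)
cv2.imwrite("pics/c6.png",np.hstack([f(a,110,190),f(b,130,220)]))
E
```

```text
t 8.2 unit mm [111.7 -92.8  77.7] F [ 1.1 -0.8  0.1] yaw 10.0 w 0.0
```

View pics/c6.png

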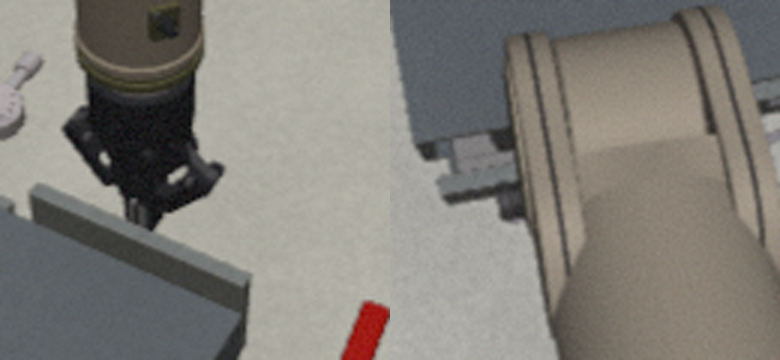

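```bash
python3 -m jog '[{"grip":1,"slide":[0.7,0,0],"yaw":0},{"grip":1,"slide":[0.7,0,0],"yaw":0},{"grip":1,"slide":[0.4,0,0],"yaw":0},{"grip":1,"slide":[0,0,0],"yaw":0}]' >/dev/null;python3 -c "from h import *;st()"
for i in 1 2 3 4; do python3 -m jog '[{"grip":1,"slide":[0.2,0,0],"yaw":0},{"grip":1,"slide":[0.1,0,0],"yaw":0},{"grip":1,"slide":[0,0,0],"yaw":0}]' >/dev/null;python3 -c "from h import *;st()";done
```

```text
t 8.7 unit mm [128.6 -93.   77.5] F [-0.6  0.1 -0.5] yaw 10.0 w 0.0
t 9.0 unit mm [131.  -93.   77.4] F [-0.7 -0.2  0.1] yaw 10.0 w 0.0
t 9.3 unit mm [134.1 -92.9  77.3] F [-2.   0.4  0.2] yaw 10.0 w -0.0
t 9.6 unit mm [137.2 -93.   77.4] F [-0.1  0.4  0.2] yaw 10.0 w 0.0
t 9.9 unit mm [140.2 -93.   77.4] F [-0.6  0.6 -1.4] yaw 10.0 w 0.0
```

```bash
for i in 1 2 3 4 5 ; do python3 -m jog '[{"grip":1,"slide":[0.1,0,0],"yaw":0},{"grip":1,"slide":[0.1,0,0],"yaw":0},{"grip":1,"slide":[0,0,0],"yaw":0}]' >/dev/null;python3 -c "from h import *;st()";done
```

```text
t 10.2 unit mm [142.1 -93.   77.4] F [ 0.   0.  -0.5] yaw 10.0 w 0.0
t 10.5 unit mm [144.1 -93.   77.4] F [-0.7  0.8  0.4] yaw 10.0 w 0.0
t 10.8 unit mm [144.9 -93.   77.4] F [-10.   -0.4   6.2] yaw 10.0 w -0.0
t 11.1 unit mm [145.2 -93.   77.4] F [-22.1  -0.9  14.9] yaw 10.0 w 0.0
t 11.4 unit mm [145.5 -93.   77.4] F [-33.6  -1.5  23.2] yaw 10.0 w -0.0
```

Hard stop reached; retreat and check.

```bash
python3 -m jog '[{"grip":1,"slide":[-1,0,0],"yaw":0},{"grip":1,"slide":[-3,0,0],"yaw":0},{"grip":1,"slide":[-4,0,0],"yaw":0},{"grip":1,"slide":[-4,0,-3],"yaw":0},{"grip":1,"slide":[-4,0,-3],"yaw":0},{"grip":1,"slide":[0,0,-4],"yaw":0},{"grip":1,"slide":[0,0,0],"yaw":0}]' >/dev/null;python3 - <<'E'
from h import *
st()
a=manip.camera("scene");b=manip.camera("top")
f=lambda i,r,c:cv2.resize(i[r:r+140,c:c+190],(390,288),interpolation=cv2.INTER_CUBIC)
cv2.imwrite("pics/c7.png",np.hstack([f(a,90,130),f(b,130,200)]))
for t in("gauge","scraper","oil"):
  for m in manip.masks_of(t,"top")[:1]:print(t,m["conf"],m["centre"])
E
```

```text
t 12.1 unit mm [ -8.5 -94.2 182.8] F [ 1.6 -0.3 -0.2] yaw 9.9 w 0.0
gauge 0.64 [372.6, 219.4]
scraper 0.7 [207.5, 201.9]
oil 0.95 [432.8, 207.4]
```

View pics/c7.png

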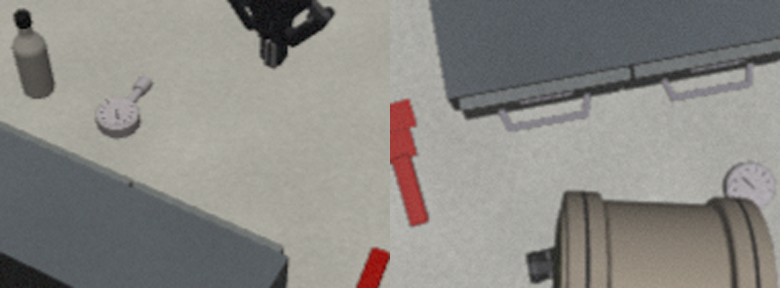

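Both drawer fronts are flush (top view, around (545,95) and (700,65) in the crop). The gauge, scraper and oil bottle have not moved; the arm partly hides the gauge from above.

```bash
python3 -c "from workcell import manip;print(manip.hand_in())"
```

```text
the job is handed in; nothing more can be done
None
```

The lid was pressed fully shut, then the left drawer was pushed home to its hard stop with the fingertips; nothing else was disturbed, and I handed the job in at about 12 s.

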